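# Clip a sherd support block onto the jig rail

## Robot

A 7-joint arm with a two-finger parallel gripper is mounted at the origin on the work surface; the furniture and walls round the work are solid. World frame = base frame: x ahead of the robot, y to its left, z up, the work surface at z = 0. Lengths are in m, angles in degrees, forces in N, time in s.
With the tool pointing down it reaches from about 0.425 to 0.875 m from the base axis. Payload 4.7 kg.
Tool frame: the origin (TCP) lies between the finger pads; the fingertips stand 17 mm ahead of it and the grasp point (between the pads) lies 2 mm behind it; z points along the fingers, y is the line along which they close (so a half turn about z gives the same grasp; the last joint's range is limited). The gripper opens to 87 mm and grips with 3 to 60 N. Pads are 19 mm wide; open, the fingers measure 117 mm over their backs; the gripper's body (75 mm by 190 mm) begins 51 mm behind the grasp point.
Start: joints at [-64.28, 18.392, -4.016, 83.108, 1.295, 78.541, -3.26], TCP at [0.274, 0.59, 0.24] pointing down, gripper open.
Joint ranges: [-163.93, 163.93], [-17.29, 119.83], [-79.2, 71.16], [3.27, 140.29], [-89.18, 269.18], [5.43, 117.66], [-154.24, 154.24]. Speed limits (degrees/s): [147.25, 147.25, 180, 180, 180, 180, 180].

## Interface

Orientations are given as [roll, pitch, yaw] about the fixed x, y, z axes, in that order (R = Rz(yaw) Ry(pitch) Rx(roll)).
In Python, from cell import env, cams gives the robot as it stands.
- The arm moves only by the shell command python3 -m pendant 'ROWS' [FORCE]. ROWS is JSON, a list of rows, each an object of numbers: "tx", "ty", "tz": the shift along the tool's x, y, z each as a share of 0.05 m, from -1 to 1; "spin": the turn about the tool's z as a share of 4 degrees, from -1 to 1; "claw": the closure, from 0 (fully open) to 1 (shut). A call has 1 to 10 rows; each row shifts and turns the commanded pose from where the row before left it, along the tool's axes as they then stand; what a row does not reach is not made up. A row lasts 1/8 s, in which the tool goes at most 62.5 mm and 10.7 degrees, less where a joint would pass 70% of its speed; a pose out of reach is approached as far as the arm can. A call with a number of a shift or a turn outside -1 to 1 is refused whole. A call with a gripper value outside its range is refused whole. The fingers move at their own pace and stop on an object; FORCE is the grip in N (left out, the last holds). Time passes only in rows, so rows that do not move let the fingers close. It gives the time, the measured TCP pose, the force, the opening and the grip force at its end, in the units of the state.
- env.get_obs(): the state, without advancing time (a new reading comes with each control period).
- cams.read_camera(name): name is "side" or "top"; returns the picture (384x512x3 uint8, red, green, blue); there is no depth.
- cams.camera_info(name): a dict with "fx", "fy", "cx", "cy" (pixels), "rvec" (rotation vector, rad) and "tvec" (3), from world to camera coordinates, as OpenCV has them. Camera axes: x right, y down, z forward; pixel columns grow to the right and rows downward; lengths in m; the calibration is good to about 2 mm. A picture is of the moment at which its call begins. camera_info takes no time and is no camera call.
- env.sign_off(): hands the job in; it is judged then, once.
The state is a dict: "time_s": time; "qpos": joint angles; "joint_velocities": joint speeds; "effort": joint torques, N m; "tool_pos": TCP position; "tool_rot": TCP orientation; "force": force on the tool from outside, world axes, zero at the start; "wrist_torque": the same for the moment, N m; "grip_width": finger opening in m; "grasp_force": force on a finger pad.
Only numpy, scipy, OpenCV 4.12 (cv2) and the standard library are available. Lean on these libraries where they do the work, as an engineer would, in place of code of your own. Each camera call takes 0.05 s, during which the arm holds its last target. There are 200 camera calls.

## Task

Fit the spare dark grey support block on the free part of the reassembly jig's rail, between the block already fitted and the other end stop, the same way round as that one: hold it tilted with its lip end low, slide the lip under the rail's edge by feel, then rock the other end down until the sprung foot clicks under the opposite edge and the block sits level and fully home, and let go. The clip is brittle: push the lip home with no more than about 10 N (1 kg) and never load the block against the rail with more than 30 N; leave the sherds, tape roll, tube and brush alone.

Things in the scene. Friction and masses are not known exactly. Their poses are not given: they have to be found in the camera images.
- jig: Reassembly jig, fixed: plywood base 140 (x) x 260 (y) x 8 mm with an aluminium top-hat rail 216 mm long along its y. Origin: centre of the base's underside, on the table; z up. CAUTION: the rail is screwed down through slots: it may stand up to 12 mm to either side (x) of the base's middle, with all on it; no pose shown here includes this. It does not give when pushed.
- jig_free (a point): Middle of the rail's free part, at x 0, y -20, z 30 mm of the jig, if the rail stood central in its slots. Flanges: 3 mm thick, flat top at z 30, underside z 27, outer edges 25 mm either side of the rail's middle, 9 mm overhang. Lip goes under the -x edge, foot under the +x edge. The block's middle may finish at jig y -80 to +40. An end stop 12 mm high stands at y -104 mm.
- jig_fitted (a point): Seat of the block already fitted on the rail, at x 0, y +80, z 30 mm of the jig (rail central): same shape and way round as the spare, fixed; it carries a sherd about 70 mm long across the rail and 46 mm wide along it, up to some 70 mm above the flanges.
- block: The loose spare support block, dark grey plastic, about 140 g, at the start upright on the table on its lip and foot. Origin: middle of its flat underside, the seating plane that comes to lie on the flanges (14 mm up when it stands on the table); x from lip end to foot end, z up. 34 mm wide (y) throughout. Lower part x -32 to +44, z 0 to 26 mm. Home: level, yaw of the jig, about 1 mm play.
- block_grip (a point): Middle of the block's raised nose, at x -4, y 0, z 38 mm of the block's frame; the nose spans x -22 to +14, z 26 to 50 mm, cork pad on top to z 53. Grip it across the 34 mm width (y).
- block_lip (a point): Tip of the lip's toe (upper face), at x -19, z -7.3 mm of the block. A leg at x -32 to -25.6 reaches down to z -14 and carries the toe, which points to +x; its upper face falls from z -4.8 at the leg to the tip; it is 5 mm thick. With the lip end 15 to 20 degrees low the flange slides in between underside and toe until its edge meets the leg's inner face (x -25.6).
- block_press (a point): Middle of the ribbed thumb rest on the block's top at the foot end, at x 28, z 26 mm of the block; flat, x 14 to 44, 34 mm wide. Pressing down here rocks the hooked block home; it takes some 5 to 10 N to push the foot past the edge.
- block_foot (a point): Tip of the foot's catch: at x 21, z -4.2 mm of the block with the foot at rest; moves with the foot. Below it a ramp slants out to x 26, z -14, rides on the rail's edge and pushes the foot back; it first touches when the hooked block is about 13 degrees from level; let go there, the block stays hooked, leaning on the foot.
- foot (a joint): Sprung foot of the block, sliding along the block's x. 0 = at rest, out under the block (clicked); grows as it is pushed back towards +x, to 8 mm; about 4 N at rest, 0.5 N more per mm. It must go back some 3 to 4 mm to pass the edge and then snaps to 0.
- loose_sherd_large: Red and buff sherd, 104 x 102 x 22 mm, bystander, origin under its middle.
- loose_sherd_pale: Buff sherd, 94 x 69 x 14 mm, bystander.
- loose_sherd_small: Red sherd, 64 x 48 x 8 mm, bystander.
- tape_roll: Roll of masking tape, 104 mm across, 25 mm high, bystander.
- glue_tube: Small grey tube with green cap, 18 x 80 x 12 mm, bystander.
- dust_brush: Flat brush with a long handle, 240 mm, lying, bystander.

How it is judged (in metres and radians):
On the way:
1. the block, tilted lip end low, has its lip down at the rail's -x edge and touches the jig while its foot is still above the rail (z of block_lip in the frame of jig below 0.027 m and z of block_foot in the frame of jig above 0.0305 m and x of block_lip in the frame of jig between -0.039 and -0.002 m and y of block in the frame of jig between -0.084 and 0.045 m and contact force between block and jig above 0.3 N), for 0.1 s.
At the end, for the whole second after the job is handed in: The block sits on the free part of the rail (middle at y -84 to +45 mm of the jig), lip end to -x, seating plane 28 to 32 mm high, within 0.05 rad of level and 0.08 rad of the jig, lip tip and catch under the flanges, foot within 1.5 mm of rest, still and let go (z of block in the frame of jig between 0.028 and 0.032 m and z of block_lip in the frame of jig below 0.0265 m and z of block_foot in the frame of jig below 0.0275 m and angle between block's own z axis and vertical below 0.05 rad and angle between the x axis of block and the x axis of jig, either way round below 0.08 rad and x of block_lip in the frame of jig between -0.034 and -0.004 m and y of block in the frame of jig between -0.084 and 0.045 m and value of joint foot below 0.0015 m and linear speed of block below 0.02 m/s); the robot touches nothing.
It fails at once if the block is loaded against the jig with more than 30 N (contact force between block and jig above 30 N).
It fails at once if the lip is pushed against the rail with more than 10 N while the foot end is still up (contact force between block and jig above 10 N and z of block_foot in the frame of jig above 0.0385 m).
It fails at once if a bystander is moved more than 15 mm (distance of any of loose_sherd_large, loose_sherd_pale, loose_sherd_small, tape_roll, glue_tube, dust_brush from where it was at the start of the episode above 0.015 m).
It also fails if it takes over 54 s, if anything falls off the work surface, if the arm or the gripper's body presses on something with over 40 N, if the wrist force passes 120 N, or if a joint passes its speed limit or range.

## Working session

There is one attempt and no reset: what is moved stays moved. The work goes in short steps, Python scripts to look and compute and a shell command to move; the robot and the scene stay as the last step left them, time stands still between calls to the robot, and variables do not carry over. Pictures are saved under pics/ and viewed, at most 10 in all, crops included, and the job is handed in when it is done.

```bash
mkdir -p pics; ls; python3 - <<'E'
from cell import env,cams
import cv2
for n in ("side","top"):
    cv2.imwrite(f"pics/{n}0.png",cv2.resize(cams.read_camera(n)[:,:,::-1],(800,600),interpolation=cv2.INTER_CUBIC)); print(cams.camera_info(n))
print(env.get_obs())
E
```

```text
pics
{'fx': 442.10553681141795, 'fy': 442.10553681141795, 'cx': 259.98520816143997, 'cy': 189.5262647947623, 'rvec': array([ 2.1704185 , -0.51391451,  0.26727157]), 'tvec': array([-0.56000553,  0.22213192,  1.25342898])}
{'fx': 408.0502736158613, 'fy': 408.0502736158613, 'cx': 255.6611483709495, 'cy': 197.20261729072215, 'rvec': array([ 2.13973474, -2.18975854,  0.14082844]), 'tvec': array([-0.01237903,  0.61879275,  1.00295549])}
{'time_s': 0.1, 'qpos': array([-64.2799784 ,  18.43465858,  -4.01565796,  83.16663416,
         1.29550296,  78.5403339 ,  -3.25954295]), 'joint_velocities': array([-4.84790993e-02, -1.90904007e-02,  4.57094529e-02, -1.32720363e-01,
       -1.09825459e-04, -8.26860793e-02, -8.66989802e-02]), 'effort': array([-2.12145437e-04, -4.92572415e+01, -4.05681375e-01, -3.13398814e+01,
       -6.41602417e-02,  3.95328866e-02,  9.06138575e-05]), 'tool_pos': array([0.27365213, 0.58908921, 0.23858381]), 'tool_rot': array([-1.79903631e+02,  5.81825625e-03,  1.55090227e+02]), 'force': array([ 0.58090209, -0.0252274 , -0.26957034]), 'wrist_torque': array([ 0.01427527, -0.01606604, -0.02280739]), 'grasp_force': 0.0, 'grip_width': 0.0869187357125362}
```

View pics/side0.png

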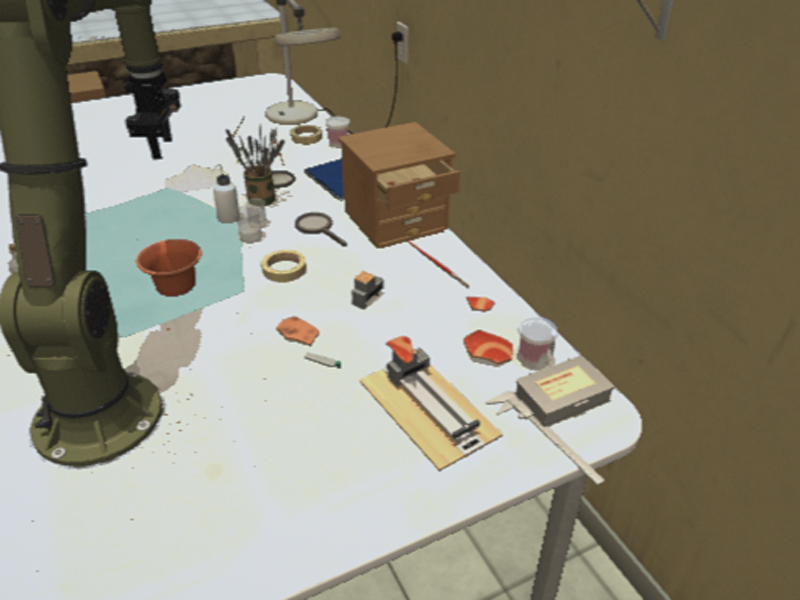

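View pics/top0.png

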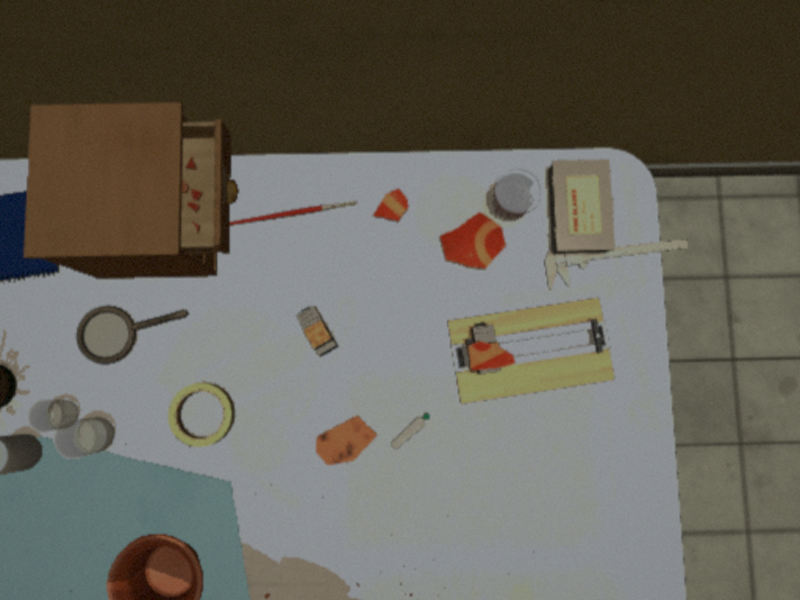

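Top view: the block is near (318,330) px, and the jig is at about (448–615, 300–405). The fitted block with its sherd sits on the left, with the free rail to its right. I'll enlarge these for measuring.

```bash
cat > h.py <<'E'
import numpy as np,cv2
from cell import env,cams
def proj(n,P):
    c=cams.camera_info(n);K=np.array([[c['fx'],0,c['cx']],[0,c['fy'],c['cy']],[0,0,1]])
    return cv2.projectPoints(np.array(P,float).reshape(-1,1,3),c['rvec'],c['tvec'],K,None)[0].reshape(-1,2)
def back(n,uv,z):
    c=cams.camera_info(n);R=cv2.Rodrigues(c['rvec'])[0];C=-R.T@c['tvec']
    d=R.T@np.array([(uv[0]-c['cx'])/c['fx'],(uv[1]-c['cy'])/c['fy'],1]);return C+d*(z-C[2])/d[2]
def crop(im,u,v,w,h,W,H):
    x=cv2.resize(im[v:v+h,u:u+w],(W,H),interpolation=cv2.INTER_CUBIC)
    return np.ascontiguousarray(x)
E
python3 - <<'E'
from h import *
t=cams.read_camera("top")[:,:,::-1];s=cams.read_camera("side")[:,:,::-1]
a=crop(t,180,188,50,50,300,300)   # x6
b=crop(t,280,185,120,75,500,312) # x4.1667
c=crop(s,215,165,50,50,300,300)
d=crop(s,225,205,100,57,500,285)
o=np.zeros((600,800,3),np.uint8);o[:300,:300]=a;o[:300,300:]=b[:300];o[300:,:300]=c;o[300:585,300:]=d
cv2.imwrite("pics/c.png",o)
E
```

```text
(no output)
```

View pics/c.png

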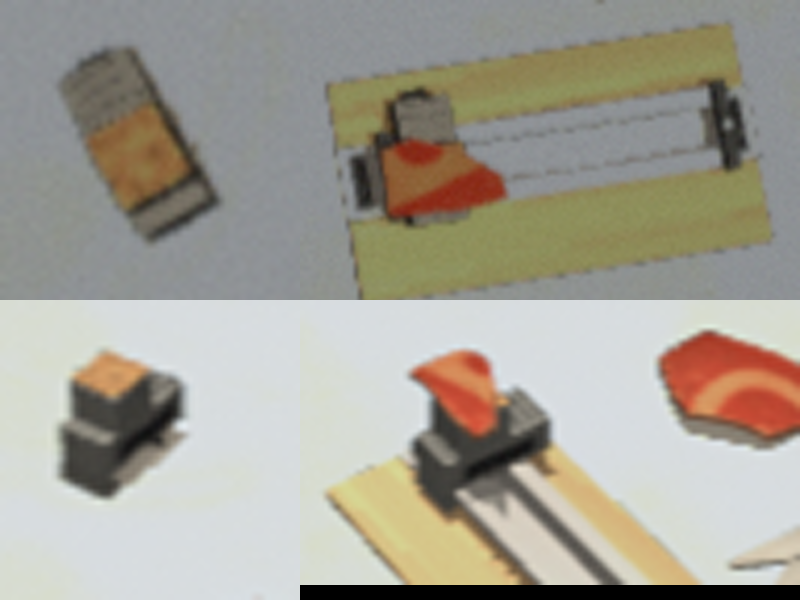

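The crop shows the block with its ribbed foot end at the upper left (corners (62,88), (130,47)) and cork corners about (87,140), (155,100), (195,155), (130,208). Jig base corners are (328,85), (733,24), (772,240). The rail's outer edges run (460,122)–(712,88) above and (510,203)–(722,168) below.

```bash
python3 - <<'E'
from h import *
A=lambda p:(180+(p[0]+.5)/6-.5,188+(p[1]+.5)/6-.5)
B=lambda p:(280+(p[0]-300+.5)/(500/120)-.5,185+(p[1]+.5)/4.16-.5)
n="top"
print("foot top",[back(n,A(p),.040).round(4)[:2] for p in [(62,88),(130,47)]])
print("cork",[back(n,A(p),.067).round(4)[:2] for p in [(87,140),(155,100),(195,155),(130,208)]])
J=[back(n,B(p),.008)[:2] for p in [(328,85),(733,24),(772,240)]]
print("jig",np.round(J,4),np.linalg.norm(J[0]-J[1]),np.linalg.norm(J[1]-J[2]),"centre",(J[0]+J[2])/2)
d=J[1]-J[0];e=J[1]-J[2];print("yaw",np.degrees(np.arctan2(-d[1],-d[0]))-90,np.degrees(np.arctan2(e[1],e[0])))
R=[back(n,B(p),.030)[:2] for p in [(460,122),(712,88),(510,203),(722,168)]]
print("rail",np.round(R,4))
for a,b in ((0,1),(2,3)):
    d=R[a]-R[b];print(np.degrees(np.arctan2(d[1],d[0]))-90)
c=(J[0]+J[2])/2
y=np.radians(8);
for yaw in (6,7,8,9):
    y=np.radians(yaw);ex=np.array([np.cos(y),np.sin(y)]);print(yaw,[round(float((r-c)@ex),4) for r in R])
E
```

```text
foot top [array([0.6089, 0.1402]), array([0.6257, 0.1114])]
cork [array([0.5842, 0.126 ]), array([0.6  , 0.098]), array([0.577 , 0.0818]), array([0.5559, 0.1086])]
jig [[ 0.5993 -0.1068]
 [ 0.6323 -0.3641]
 [ 0.496  -0.3802]] 0.25945378173442846 0.13726627499242408 centre [ 0.54764595 -0.24347736]
yaw 7.2985390400098 6.7122760198941345
rail [[ 0.5725 -0.1852]
 [ 0.5899 -0.3415]
 [ 0.5222 -0.2136]
 [ 0.5405 -0.3447]]
6.368537119527673
7.969280990998598
6 [0.0308, 0.0318, -0.0222, -0.0177]
7 [0.0318, 0.03, -0.0216, -0.0194]
8 [0.0327, 0.0282, -0.0211, -0.0211]
9 [0.0336, 0.0264, -0.0205, -0.0229]
```

Measured, and consistent with the given sizes:
- Jig: centre (0.548, -0.243), yaw about 7.3°.
- Rail: edges at jig x +31 and -20 mm, so it stands about 5 mm to +x. The seat target at jig y -25 is roughly (0.556, -0.268).
- Block: origin about (0.581, 0.1045), yaw about 30.5°.

Next I move over the block and spin to yaw 30.5°.

```bash
python3 -m pendant '[{"tx":-0.8,"ty":-0.52},{"tx":-0.8,"ty":-0.52},{"tx":-0.8,"ty":-0.52},{"tx":-0.8,"ty":-0.52},{"tx":-0.8,"ty":-0.52},{"tx":-0.8,"ty":-0.52},{"tx":-0.8,"ty":-0.52},{"tx":-0.8,"ty":-0.52},{"tx":-0.8,"ty":-0.52},{"tx":-0.8,"ty":-0.52}]'
python3 -m pendant '[{"spin":1},{"spin":1},{"spin":1},{"spin":1},{"spin":1},{"spin":1},{"spin":1},{"spin":1},{"spin":1},{"spin":1}]'
python3 -m pendant '[{"spin":1},{"spin":1},{"spin":1},{"spin":1},{"spin":1},{"spin":1},{"spin":1},{"spin":1},{"spin":1},{"spin":1}]'
python3 -m pendant '[{"spin":1},{"spin":1},{"spin":1},{"spin":1},{"spin":1},{"spin":1},{"spin":1},{"spin":1},{"spin":1},{"spin":1},{}]' || true
python3 -m pendant '[{"spin":1},{"spin":1},{"spin":1},{"spin":1},{"spin":1},{"spin":1},{"spin":1},{"spin":1},{"spin":1},{"spin":1}]'
```

```text
invalid input at $[0]: expected keys tx, ty, tz, spin, claw
invalid input at $[0]: expected keys tx, ty, tz, spin, claw
invalid input at $[0]: expected keys tx, ty, tz, spin, claw
invalid input at $[0]: expected keys tx, ty, tz, spin, claw
invalid input at $[0]: expected keys tx, ty, tz, spin, claw
```

```bash
python3 -m pendant '[{"tx":-0.8,"ty":-0.52,"tz":0,"spin":0,"claw":0},{"tx":-0.8,"ty":-0.52,"tz":0,"spin":0,"claw":0},{"tx":-0.8,"ty":-0.52,"tz":0,"spin":0,"claw":0},{"tx":-0.8,"ty":-0.52,"tz":0,"spin":0,"claw":0},{"tx":-0.8,"ty":-0.52,"tz":0,"spin":0,"claw":0},{"tx":-0.8,"ty":-0.52,"tz":0,"spin":0,"claw":0},{"tx":-0.8,"ty":-0.52,"tz":0,"spin":0,"claw":0},{"tx":-0.8,"ty":-0.52,"tz":0,"spin":0,"claw":0},{"tx":-0.8,"ty":-0.52,"tz":0,"spin":0,"claw":0},{"tx":-0.8,"ty":-0.52,"tz":0,"spin":0,"claw":0}]'
python3 -m pendant '[{"tx":0,"ty":0,"tz":0,"spin":1,"claw":0},{"tx":0,"ty":0,"tz":0,"spin":1,"claw":0},{"tx":0,"ty":0,"tz":0,"spin":1,"claw":0},{"tx":0,"ty":0,"tz":0,"spin":1,"claw":0},{"tx":0,"ty":0,"tz":0,"spin":1,"claw":0},{"tx":0,"ty":0,"tz":0,"spin":1,"claw":0},{"tx":0,"ty":0,"tz":0,"spin":1,"claw":0},{"tx":0,"ty":0,"tz":0,"spin":1,"claw":0},{"tx":0,"ty":0,"tz":0,"spin":1,"claw":0},{"tx":0,"ty":0,"tz":0,"spin":1,"claw":0}]'
python3 -m pendant '[{"tx":0,"ty":0,"tz":0,"spin":1,"claw":0},{"tx":0,"ty":0,"tz":0,"spin":1,"claw":0},{"tx":0,"ty":0,"tz":0,"spin":1,"claw":0},{"tx":0,"ty":0,"tz":0,"spin":1,"claw":0},{"tx":0,"ty":0,"tz":0,"spin":1,"claw":0},{"tx":0,"ty":0,"tz":0,"spin":1,"claw":0},{"tx":0,"ty":0,"tz":0,"spin":1,"claw":0},{"tx":0,"ty":0,"tz":0,"spin":1,"claw":0},{"tx":0,"ty":0,"tz":0,"spin":1,"claw":0},{"tx":0,"ty":0,"tz":0,"spin":1,"claw":0}]'
python3 -m pendant '[{"tx":0,"ty":0,"tz":0,"spin":1,"claw":0},{"tx":0,"ty":0,"tz":0,"spin":1,"claw":0},{"tx":0,"ty":0,"tz":0,"spin":1,"claw":0},{"tx":0,"ty":0,"tz":0,"spin":1,"claw":0},{"tx":0,"ty":0,"tz":0,"spin":1,"claw":0},{"tx":0,"ty":0,"tz":0,"spin":1,"claw":0},{"tx":0,"ty":0,"tz":0,"spin":1,"claw":0},{"tx":0,"ty":0,"tz":0,"spin":1,"claw":0},{"tx":0,"ty":0,"tz":0,"spin":1,"claw":0},{"tx":0,"ty":0,"tz":0,"spin":1,"claw":0}]'
```

```text
time_s: 1.45
tool_pos: [0.5277, 0.1839, 0.2396]
tool_rot: [180.0, 0.0, 155.1]
force: [0.3, 0.9, 0.9]
grip_width: 0.0872
grasp_force: 0.0
time_s: 2.7
tool_pos: [0.5269, 0.1852, 0.2394]
tool_rot: [-180.0, -0.0, 115.0]
force: [-0.1, -0.2, -0.4]
grip_width: 0.0872
grasp_force: 0.0
time_s: 3.95
tool_pos: [0.5269, 0.1852, 0.2394]
tool_rot: [-180.0, 0.0, 75.0]
force: [0.0, 0.2, -0.8]
grip_width: 0.0868
grasp_force: 0.0
time_s: 5.2
tool_pos: [0.5269, 0.1852, 0.2394]
tool_rot: [-180.0, 0.0, 35.0]
force: [-0.1, -0.2, 0.2]
grip_width: 0.087
grasp_force: 0.0
```

```bash
python3 -m pendant '[{"tx":0,"ty":0,"tz":0,"spin":0.6,"claw":0},{"tx":0,"ty":0,"tz":0,"spin":0.52,"claw":0},{"tx":0.14,"ty":0.97,"tz":0,"spin":0,"claw":0},{"tx":0.14,"ty":0.97,"tz":0,"spin":0,"claw":0},{"tx":0,"ty":0,"tz":0.9,"spin":0,"claw":0},{"tx":0,"ty":0,"tz":0.9,"spin":0,"claw":0},{"tx":0,"ty":0,"tz":0,"spin":0,"claw":0}]'
python3 - <<'E'
from h import *
t=cams.read_camera("top")[:,:,::-1];s=cams.read_camera("side")[:,:,::-1]
o=np.hstack([crop(t,175,178,70,70,400,400),crop(s,205,140,70,70,400,400)])
cv2.imwrite("pics/d.png",o)
E
```

```text
time_s: 6.08
tool_pos: [0.5857, 0.1084, 0.1459]
tool_rot: [-179.9, 0.4, 30.6]
force: [-0.1, 0.2, 0.8]
grip_width: 0.087
grasp_force: 0.0
```

View pics/d.png

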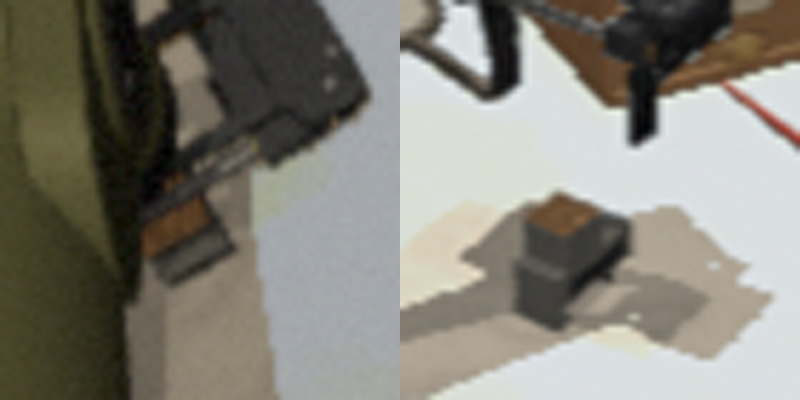

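The fingers straddle the block (left: fingers past the cork, aligned with its width; right: clear above). I'll descend, close lightly and lift a little.

```bash
python3 -m pendant '[{"tx":0,"ty":0,"tz":0.62,"spin":0,"claw":0},{"tx":0.04,"ty":0,"tz":0.62,"spin":0,"claw":0},{"tx":0,"ty":0,"tz":0.6,"spin":0,"claw":0},{"tx":0,"ty":0,"tz":0,"spin":0,"claw":0.5}]' 5
python3 -m pendant '[{"tx":0,"ty":0,"tz":0,"spin":0,"claw":1},{"tx":0,"ty":0,"tz":0,"spin":0,"claw":1},{"tx":0,"ty":0,"tz":0,"spin":0,"claw":1},{"tx":0,"ty":0,"tz":0,"spin":0,"claw":1}]' 5
```

```text
time_s: 6.68
tool_pos: [0.5901, 0.1102, 0.0578]
tool_rot: [-180.0, 0.0, 30.6]
force: [-0.6, 0.5, 0.2]
grip_width: 0.0827
grasp_force: 0.0
time_s: 7.18
tool_pos: [0.5906, 0.11, 0.0581]
tool_rot: [180.0, -0.1, 30.6]
force: [0.3, -0.9, -0.0]
grip_width: 0.0452
grasp_force: 0.0
```

```bash
python3 -m pendant '[{"tx":-0.04,"ty":0,"tz":0.06,"spin":0,"claw":1},{"tx":0,"ty":0,"tz":0,"spin":0,"claw":1},{"tx":0,"ty":0,"tz":0,"spin":0,"claw":1},{"tx":0,"ty":0,"tz":0,"spin":0,"claw":1}]' 5
python3 -m pendant '[{"tx":0,"ty":0,"tz":-0.5,"spin":0,"claw":1},{"tx":0,"ty":0,"tz":-0.5,"spin":0,"claw":1},{"tx":0,"ty":0,"tz":-0.5,"spin":0,"claw":1},{"tx":0,"ty":0,"tz":-0.5,"spin":0,"claw":1},{"tx":0,"ty":0,"tz":0,"spin":0,"claw":1}]' 5
python3 - <<'E'
from h import *
s=cams.read_camera("side")[:,:,::-1];t=cams.read_camera("top")[:,:,::-1];print(env.get_obs()['wrist_torque'])
cv2.imwrite("pics/e.png",np.hstack([crop(s,205,120,70,70,400,400),crop(t,175,178,70,70,400,400)]))
E
```

```text
time_s: 7.68
tool_pos: [0.5884, 0.109, 0.0545]
tool_rot: [-180.0, 0.0, 30.6]
force: [-0.6, 1.5, 0.7]
grip_width: 0.0342
grasp_force: 4.9
time_s: 8.3
tool_pos: [0.5899, 0.1086, 0.1562]
tool_rot: [179.9, -0.2, 30.6]
force: [-0.2, -0.7, -1.0]
grip_width: 0.0341
grasp_force: 5.0
[-0.07787641  0.13256096  0.03139925]
```

View pics/e.png

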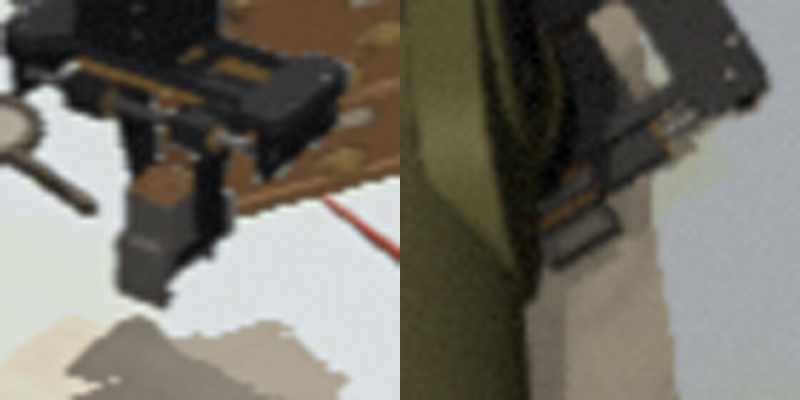

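The side view (left half) shows the block swung in the light grip, lip end low. Leg bottom corners are about (117,290) and (167,306), ledge corners about (120,236) and (172,250), and cork front corners about (130,197) and (190,205). I'll fit the tilt from these.

```bash
cat >> h.py <<'E'
def blk(pts,o,yaw,th):  # th: lip-low tilt, deg
    a,b=np.radians([yaw,th]);Rz=np.array([[np.cos(a),-np.sin(a),0],[np.sin(a),np.cos(a),0],[0,0,1]])
    # lip (-x) low: z += sin(th)*x
    Ry=np.array([[np.cos(b),0,-np.sin(b)],[0,1,0],[np.sin(b),0,np.cos(b)]])
    return o+(np.array(pts)*1e-3)@(Rz@Ry).T
E
python3 - <<'E'
from h import *
from scipy.optimize import least_squares
s=5.714
o=np.array([[117,290],[167,306],[120,236],[172,250],[130,197],[190,205]])
uv=np.c_[205+o[:,0]/s,120+o[:,1]/s]-.41
P=[(-32,17,-14),(-32,-17,-14),(-32,17,26),(-32,-17,26),(-22,17,53),(-22,-17,53)]
def f(p): return (proj("side",blk(P,p[:3],30.6,p[3]))-uv).ravel()
r=least_squares(f,[.583,.105,.116,15],x_scale=[.01,.01,.01,10]);print(r.x,r.fun.round(1))
g=blk([(8,0,44)],r.x[:3],30.6,r.x[3]);print(g,env.get_obs()['tool_pos'])
# fixed pivot at grasp point (tool z + 2mm), block point (gx,0,44)
tp=env.get_obs()['tool_pos']+[0,0,.002]
def f2(p):
    o0=tp-blk([(p[1],0,p[2])],np.zeros(3),30.6,p[0])[0]
    return np.r_[(proj("side",blk(P,o0,30.6,p[0]))-uv).ravel(),(p[1]-8)/3,(p[2]-42)/2]
r=least_squares(f2,[15,8,42]);print(r.x,r.fun.round(1))
E
```

```text
[ 0.62505121  0.19479243  0.04522292 -9.14529642] [ 0.6  0.4 -0.4  0.6  0.7 -0.2 -0.5  0.3  1.1 -1.2 -1.5  0.3]
[[0.63786904 0.20237287 0.08739211]] [0.5880623  0.10854233 0.1535862 ]
[ 1.1287966  -0.45488457 41.94890893] [ 0.6  0.4  0.2  0.8 -0.6 -0.1 -1.2  0.6 -0.9 -1.6 -2.9  0.1 -2.8 -0. ]
```

```bash
python3 - <<'E'
from h import *
s=cams.read_camera("side")[:,:,::-1]
tp=env.get_obs()['tool_pos']+[0,0,.002]
prof=[(-32,-14),(-32,26),(-22,26),(-22,53),(14,53),(14,26),(44,26),(44,0)]
outs=[]
k=8
for th in (None,0,18):
    im=crop(s,218,132,33,56,33*k,56*k)
    if th is not None:
        for y in (-17,17):
            o0=tp-blk([(8,0,42)],np.zeros(3),30.6,th)[0]
            q=(proj("side",blk([(x,y,z) for x,z in prof],o0,30.6,th))+.5-[218,132])*k
            cv2.polylines(im,[q.astype(int)],False,(0,0,255) if y<0 else (0,255,0),1)
    outs.append(im)
cv2.imwrite("pics/f.png",np.hstack(outs))
E
```

```text
(no output)
```

View pics/f.png

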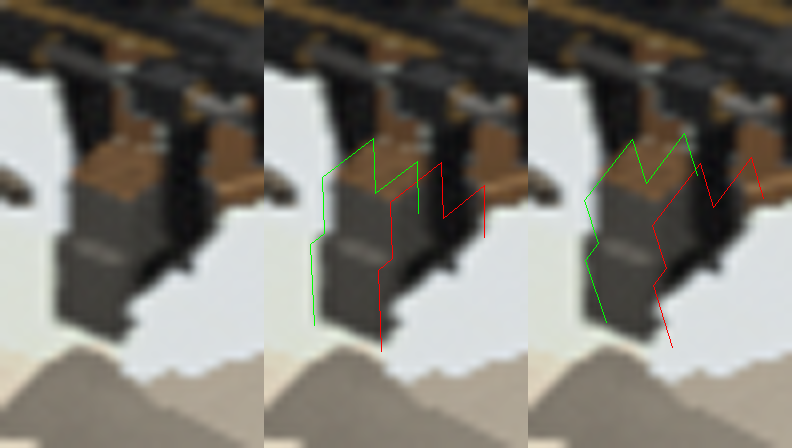

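The overlay at 0° fits the block (bottom corners about (57,318) and (120,343), vertical edges upright), so it hangs level and did not swing. The tool itself can't tilt, so I'll tilt the block in the light grip. The leg's lower outer face goes against the rail's +x edge, from the outside, at low force and with a long lever. First I fly there.

```bash
python3 -m pendant '[{"tx":0,"ty":0,"tz":-0.13,"spin":0.97,"claw":1},{"tx":0,"ty":0,"tz":-0.13,"spin":0.97,"claw":1},{"tx":0,"ty":0,"tz":-0.13,"spin":0.97,"claw":1},{"tx":0,"ty":0,"tz":-0.13,"spin":0.97,"claw":1},{"tx":0,"ty":0,"tz":-0.13,"spin":0.97,"claw":1},{"tx":0,"ty":0,"tz":-0.13,"spin":0.97,"claw":1}]'
python3 -m pendant '[{"tx":-0.011,"ty":0.4,"tz":0,"spin":0,"claw":1},{"tx":-0.011,"ty":0.82,"tz":0,"spin":0,"claw":1},{"tx":-0.011,"ty":0.82,"tz":0,"spin":0,"claw":1},{"tx":-0.011,"ty":0.82,"tz":0,"spin":0,"claw":1},{"tx":-0.011,"ty":0.82,"tz":0,"spin":0,"claw":1},{"tx":-0.011,"ty":0.82,"tz":0,"spin":0,"claw":1},{"tx":-0.011,"ty":0.82,"tz":0,"spin":0,"claw":1},{"tx":-0.011,"ty":0.82,"tz":0,"spin":0,"claw":1},{"tx":-0.011,"ty":0.82,"tz":0,"spin":0,"claw":1},{"tx":-0.011,"ty":0.42,"tz":0,"spin":0,"claw":1}]'
python3 -m pendant '[{"tx":0,"ty":0,"tz":0,"spin":0,"claw":1},{"tx":0,"ty":0,"tz":0,"spin":0,"claw":1}]'
```

```text
time_s: 9.2
tool_pos: [0.5877, 0.1087, 0.1919]
tool_rot: [180.0, 0.2, 7.2]
force: [-0.9, -0.3, -0.6]
grip_width: 0.034
grasp_force: 5.0
time_s: 10.45
tool_pos: [0.6281, -0.2624, 0.1924]
tool_rot: [179.9, 0.2, 7.1]
force: [-1.2, -0.4, -1.2]
grip_width: 0.0341
grasp_force: 5.0
time_s: 10.7
tool_pos: [0.6304, -0.2559, 0.193]
tool_rot: [-179.9, 0.0, 7.5]
force: [-0.1, 0.1, -1.6]
grip_width: 0.034
grasp_force: 5.0
```

```bash
python3 -m pendant '[{"tx":0,"ty":0,"tz":0.6,"spin":0,"claw":1},{"tx":0,"ty":0,"tz":0.8,"spin":0,"claw":1},{"tx":0,"ty":0,"tz":0.6,"spin":0,"claw":1},{"tx":0,"ty":0,"tz":0.3,"spin":0,"claw":1},{"tx":0,"ty":0,"tz":0,"spin":0,"claw":1}]'
python3 -m pendant '[{"tx":-0.06,"ty":0,"tz":0,"spin":0,"claw":1},{"tx":-0.06,"ty":0,"tz":0,"spin":0,"claw":1},{"tx":0,"ty":0,"tz":0,"spin":0,"claw":1}]'
python3 -m pendant '[{"tx":-0.06,"ty":0,"tz":0,"spin":0,"claw":1},{"tx":0,"ty":0,"tz":0,"spin":0,"claw":1}]'
python3 -m pendant '[{"tx":-0.06,"ty":0,"tz":0,"spin":0,"claw":1},{"tx":0,"ty":0,"tz":0,"spin":0,"claw":1}]'
python3 - <<'E'
from h import *
o=env.get_obs();tp=o['tool_pos']+[0,0,.002];yaw=o['tool_rot'][2];print(tp,o['force'],o['wrist_torque'])
s=cams.read_camera("side")[:,:,::-1]
prof=[(-32,-14),(-32,26),(-22,26),(-22,53),(14,53),(14,26),(44,26),(44,0)]
c=proj("side",[tp])[0].astype(int)-[22,20];k=8;outs=[]
for th in (None,0):
    im=crop(s,c[0],c[1],50,48,50*k,48*k)
    if th is not None:
        for y in (-17,17):
            o0=tp-blk([(8,0,42)],np.zeros(3),yaw,th)[0]
            q=(proj("side",blk([(x,y,z) for x,z in prof],o0,yaw,th))+.5-c)*k
            cv2.polylines(im,[q.astype(int)],False,(0,0,255) if y<0 else (0,255,0),1)
    outs.append(im)
cv2.imwrite("pics/g.png",np.hstack(outs))
E
```

```text
time_s: 11.32
tool_pos: [0.6301, -0.2562, 0.0779]
tool_rot: [-179.9, 0.1, 7.4]
force: [-0.3, -0.1, -0.5]
grip_width: 0.0339
grasp_force: 5.0
time_s: 11.7
tool_pos: [0.6243, -0.259, 0.0796]
tool_rot: [180.0, -0.1, 7.3]
force: [-0.5, -0.4, -1.3]
grip_width: 0.0338
grasp_force: 5.0
time_s: 11.95
tool_pos: [0.621, -0.2591, 0.0787]
tool_rot: [-180.0, -0.0, 7.3]
force: [-0.8, -0.4, -1.4]
grip_width: 0.034
grasp_force: 5.0
time_s: 12.2
tool_pos: [0.619, -0.259, 0.079]
tool_rot: [180.0, -0.1, 7.3]
force: [1.5, 0.3, 0.4]
grip_width: 0.0338
grasp_force: 5.0
[ 0.61901264 -0.25904381  0.08101313] [1.5174489  0.30136079 0.43694406] [ 0.11284332 -0.30833667 -0.04424816]
```

View pics/g.png

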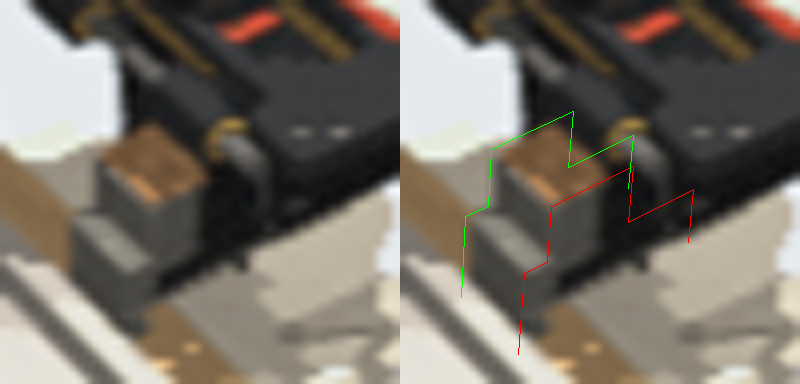

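Contact is at rail-relative X of about 64 mm (expected 65), so the rail position is confirmed. The picture shows the leg's bottom (about (90,300)) touching the rail's edge. Pushing 14 mm more should pivot the block by about 17°.

```bash
python3 -m pendant '[{"tx":-0.04,"ty":0,"tz":0,"spin":0,"claw":1},{"tx":-0.04,"ty":0,"tz":0,"spin":0,"claw":1},{"tx":0,"ty":0,"tz":0,"spin":0,"claw":1}]'
python3 -m pendant '[{"tx":-0.04,"ty":0,"tz":0,"spin":0,"claw":1},{"tx":-0.04,"ty":0,"tz":0,"spin":0,"claw":1},{"tx":0,"ty":0,"tz":0,"spin":0,"claw":1}]'
python3 -m pendant '[{"tx":-0.04,"ty":0,"tz":0,"spin":0,"claw":1},{"tx":-0.04,"ty":0,"tz":0,"spin":0,"claw":1},{"tx":-0.04,"ty":0,"tz":0,"spin":0,"claw":1},{"tx":0,"ty":0,"tz":0,"spin":0,"claw":1}]'
```

```text
time_s: 12.62
tool_pos: [0.6149, -0.2599, 0.0792]
tool_rot: [180.0, -0.1, 7.3]
force: [4.0, 1.4, 2.5]
grip_width: 0.0341
grasp_force: 5.0
time_s: 13.0
tool_pos: [0.6104, -0.2605, 0.0789]
tool_rot: [180.0, -0.0, 7.3]
force: [3.9, -0.0, 2.8]
grip_width: 0.034
grasp_force: 5.0
time_s: 13.5
tool_pos: [0.6042, -0.2613, 0.0787]
tool_rot: [180.0, -0.0, 7.3]
force: [4.1, -0.2, 5.0]
grip_width: 0.034
grasp_force: 5.0
```

```bash
python3 -m pendant '[{"tx":0.3,"ty":0,"tz":0,"spin":0,"claw":1},{"tx":0,"ty":0,"tz":-0.7,"spin":0,"claw":1},{"tx":0,"ty":0,"tz":-0.7,"spin":0,"claw":1},{"tx":0,"ty":0,"tz":0,"spin":0,"claw":1}]'
python3 - <<'E'
from h import *
o=env.get_obs();tp=o['tool_pos']+[0,0,.002];yaw=o['tool_rot'][2];print(tp,o['force'])
s=cams.read_camera("side")[:,:,::-1]
cv2.imwrite("pics/raw.png",s)
prof=[(-32,-14),(-32,26),(-22,26),(-22,53),(14,53),(14,26),(44,26),(44,0)]
c=proj("side",[tp])[0].astype(int)-[22,20];k=8;outs=[]
for th in (None,17):
    im=crop(s,c[0],c[1],50,50,50*k,50*k)
    if th is not None:
        for y in (-17,17):
            o0=tp-blk([(8,0,42)],np.zeros(3),yaw,th)[0]
            q=(proj("side",blk([(x,y,z) for x,z in prof],o0,yaw,th))+.5-c)*k
            cv2.polylines(im,[q.astype(int)],False,(0,0,255) if y<0 else (0,255,0),1)
    outs.append(im)
cv2.imwrite("pics/i.png",np.hstack(outs))
E
```

```text
time_s: 14.0
tool_pos: [0.6197, -0.2601, 0.1498]
tool_rot: [179.9, -0.0, 7.3]
force: [0.3, -0.0, -2.0]
grip_width: 0.0339
grasp_force: 5.0
[ 0.61966395 -0.26008391  0.15181792] [ 3.16846599e-01 -1.56778035e-03 -1.99398920e+00]
```

View pics/i.png

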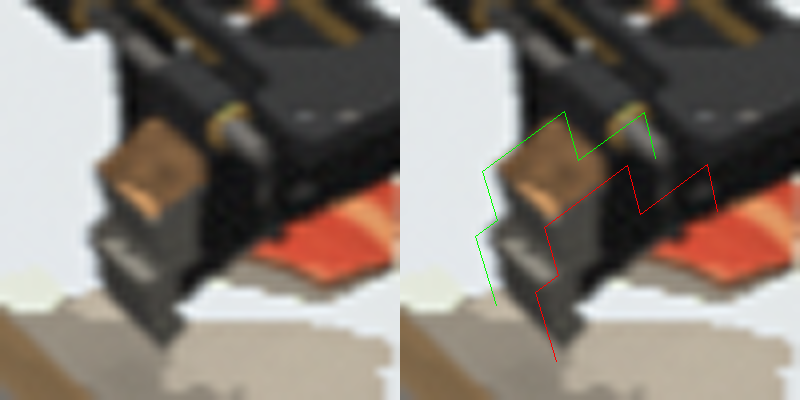

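The block is now tilted lip-low: the leg edge slope is close to the 17° overlay. The uniform offset of about 1.5 px is within calibration. I work in rail-relative coordinates (Xg, Zg of the grip point). Geometry at 17° gives:
- Toe tip at (Xg-11, Zg-55).
- Window Zg 80–81.6.
- Edge meets leg at Xg of about -6.

Next I fly to Xg=-22 and descend to TCP z 0.0785.

```bash
python3 -m pendant '[{"tx":-0.58,"ty":0,"tz":0,"spin":0,"claw":1},{"tx":-0.58,"ty":0,"tz":0,"spin":0,"claw":1},{"tx":-0.56,"ty":0,"tz":0,"spin":0,"claw":1},{"tx":0,"ty":0,"tz":0.5,"spin":0,"claw":1},{"tx":0,"ty":0,"tz":0.5,"spin":0,"claw":1},{"tx":0,"ty":0,"tz":0.3,"spin":0,"claw":1},{"tx":0,"ty":0,"tz":0.1,"spin":0,"claw":1},{"tx":0,"ty":0,"tz":0,"spin":0,"claw":1}]'
python3 - <<'E'
from h import *
o=env.get_obs();tp=o['tool_pos']+[0,0,.002];yaw=o['tool_rot'][2];d=tp[:2]-[.556,-.2676];a=np.radians(7.3)
print("Xg",d@[np.cos(a),np.sin(a)],"Zg",tp[2],o['force'])
s=cams.read_camera("side")[:,:,::-1]
prof=[(-32,-14),(-32,26),(-22,26),(-22,53),(14,53),(14,26),(44,26),(44,0)]
c=proj("side",[tp])[0].astype(int)-[24,20];k=8;outs=[]
for th in (None,17):
    im=crop(s,c[0],c[1],50,50,50*k,50*k)
    if th is not None:
        for y in (-17,17):
            o0=tp-blk([(8,0,42)],np.zeros(3),yaw,th)[0]
            q=(proj("side",blk([(x,y,z) for x,z in prof],o0,yaw,th))+.5-c)*k
            cv2.polylines(im,[q.astype(int)],False,(0,0,255) if y<0 else (0,255,0),1)
        e=np.array([.556,-.2676])-.025*np.array([np.cos(a),np.sin(a)]);ey=np.array([-np.sin(a),np.cos(a)])
        q=(proj("side",[[*(e+ey*t),.03] for t in (-.05,.05)])+.5-c)*k
        cv2.polylines(im,[q.astype(int)],False,(255,0,0),1)
    outs.append(im)
cv2.imwrite("pics/j.png",np.hstack(outs))
E
```

```text
time_s: 15.05
tool_pos: [0.5338, -0.2702, 0.0782]
tool_rot: [-180.0, 0.1, 7.3]
force: [-0.6, -0.9, -0.6]
grip_width: 0.0338
grasp_force: 5.0
Xg -0.022403758907411146 Zg 0.08019790099567982 [-0.60620809 -0.900673   -0.57701936]
```

View pics/j.png

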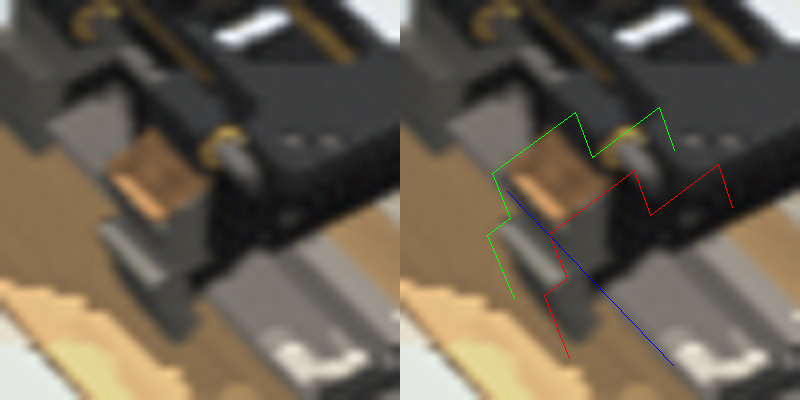

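The picture shows the leg (bottom at about (180,335)) clear outside the rail's -x edge and just in front of it. Now I slide in towards +x by feel.

```bash
python3 -m pendant '[{"tx":0.05,"ty":0,"tz":-0.008,"spin":0,"claw":1},{"tx":0.05,"ty":0,"tz":0,"spin":0,"claw":1},{"tx":0.04,"ty":0,"tz":0,"spin":0,"claw":1},{"tx":0,"ty":0,"tz":0,"spin":0,"claw":1}]' 4
python3 -m pendant '[{"tx":0.04,"ty":0,"tz":0,"spin":0,"claw":1},{"tx":0.04,"ty":0,"tz":0,"spin":0,"claw":1},{"tx":0,"ty":0,"tz":0,"spin":0,"claw":1}]'
```

```text
time_s: 15.6
tool_pos: [0.5411, -0.2692, 0.0791]
tool_rot: [180.0, -0.0, 7.3]
force: [0.5, -0.5, -1.9]
grip_width: 0.0341
grasp_force: 4.0
time_s: 15.98
tool_pos: [0.5448, -0.2687, 0.0787]
tool_rot: [-180.0, 0.0, 7.3]
force: [-0.7, 0.2, -1.6]
grip_width: 0.0339
grasp_force: 4.0
```

```bash
python3 -m pendant '[{"tx":0.04,"ty":0,"tz":0,"spin":0,"claw":1},{"tx":0,"ty":0,"tz":0,"spin":0,"claw":1}]'
python3 -m pendant '[{"tx":0.04,"ty":0,"tz":0,"spin":0,"claw":1},{"tx":0,"ty":0,"tz":0,"spin":0,"claw":1}]'
python3 -m pendant '[{"tx":0.03,"ty":0,"tz":0,"spin":0,"claw":1},{"tx":0,"ty":0,"tz":0,"spin":0,"claw":1}]'
```

```text
time_s: 16.23
tool_pos: [0.5468, -0.2685, 0.0789]
tool_rot: [-180.0, 0.0, 7.3]
force: [-1.4, 0.2, -1.1]
grip_width: 0.0337
grasp_force: 4.0
time_s: 16.48
tool_pos: [0.5481, -0.2684, 0.0791]
tool_rot: [-180.0, 0.1, 7.3]
force: [-4.9, -0.0, 2.2]
grip_width: 0.034
grasp_force: 4.0
time_s: 16.73
tool_pos: [0.5498, -0.2682, 0.0792]
tool_rot: [-180.0, 0.0, 7.3]
force: [-4.8, 0.1, 2.4]
grip_width: 0.0338
grasp_force: 4.0
```

```bash
python3 -m pendant '[{"tx":-0.02,"ty":0,"tz":-0.03,"spin":0,"claw":1},{"tx":0,"ty":0,"tz":0,"spin":0,"claw":1}]'
python3 -m pendant '[{"tx":0,"ty":0,"tz":-0.03,"spin":0,"claw":1},{"tx":0,"ty":0,"tz":0,"spin":0,"claw":1}]'
```

```text
time_s: 16.98
tool_pos: [0.5501, -0.2682, 0.0807]
tool_rot: [180.0, -0.1, 7.3]
force: [-0.3, 0.6, -0.7]
grip_width: 0.0341
grasp_force: 4.0
time_s: 17.23
tool_pos: [0.5501, -0.2681, 0.0823]
tool_rot: [180.0, -0.1, 7.3]
force: [0.3, 0.1, -0.7]
grip_width: 0.0338
grasp_force: 4.0
```

```bash
python3 -m pendant '[{"tx":0,"ty":0,"tz":-0.03,"spin":0,"claw":1},{"tx":0,"ty":0,"tz":0,"spin":0,"claw":1}]'; python3 - <<'E'
from h import *
F=[]
for i in range(6): cams.read_camera("side"); F.append(np.r_[env.get_obs()['force'],env.get_obs()['wrist_torque']])
print(np.mean(F,0).round(2),np.std(F,0).round(2))
s=cams.read_camera("side")[:,:,::-1]
o=env.get_obs();tp=o['tool_pos']+[0,0,.002];print(tp)
c=proj("side",[tp])[0].astype(int)-[22,14];k=12
im=crop(s,c[0],c[1],50,48,50*k,48*k)
im=im.copy();a=np.radians(7.3);e=np.array([.556,-.2676])-.025*np.array([np.cos(a),np.sin(a)]);ey=np.array([-np.sin(a),np.cos(a)])
q=(proj("side",[[*(e+ey*t),.03] for t in (-.06,-.022)])+.5-c)*k
cv2.polylines(im,[q.astype(int)],False,(255,0,0),1)
cv2.imwrite("pics/k.png",im)
E
```

```text
time_s: 17.48
tool_pos: [0.5496, -0.2682, 0.0836]
tool_rot: [180.0, -0.0, 7.3]
force: [-0.7, 0.5, -1.3]
grip_width: 0.0339
grasp_force: 4.0
[ 0.25  0.04 -1.7  -0.03  0.17  0.  ] [0.56 0.49 0.34 0.01 0.02 0.04]
[ 0.54932205 -0.2681864   0.08543668]
```

View pics/k.png

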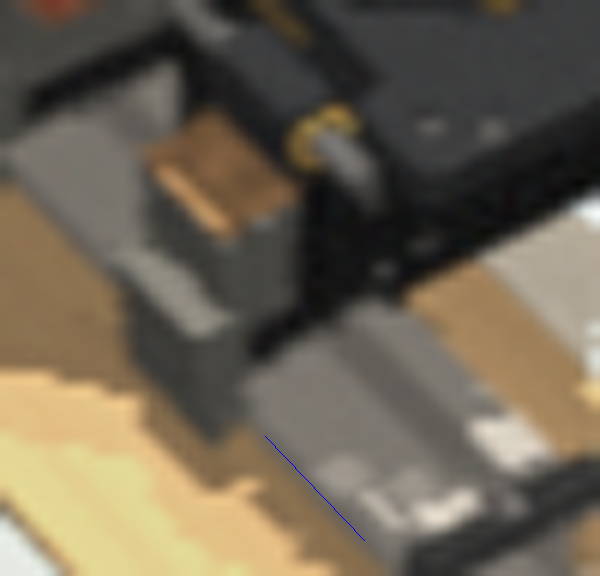

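The picture shows the leg (bottom corner at about (215,440)) alongside the rail's edge, with the tilt apparently smaller than before. Lifting met no resistance, so the toe isn't hooked yet. I'll estimate the block's pose numerically with a region fit in both cases (the tilted one saved in raw.png, and now).

```bash
cat > fit.py <<'E'
from h import *
from scipy.optimize import differential_evolution
F={'lip':[(-32,17,-14),(-32,-17,-14),(-32,-17,26),(-32,17,26)],'ledge':[(-32,17,26),(-32,-17,26),(-22,-17,26),(-22,17,26)],
'nose':[(-22,17,26),(-22,-17,26),(-22,-17,50),(-22,17,50)],'corkf':[(-22,17,50),(-22,-17,50),(-22,-17,53),(-22,17,53)],'cork':[(-22,17,53),(-22,-17,53),(-5,-17,53),(-5,17,53)]}
def fit(im,tp,yaw):
    k=4;c=proj("side",[tp])[0].astype(int)-[26,22];I=cv2.GaussianBlur(crop(im,c[0],c[1],52,54,52*k,54*k).astype(np.float32),(0,0),1)
    a=np.radians(yaw);ex=np.array([np.cos(a),np.sin(a),0])
    def cost(p):
        o0=tp-blk([(p[0],0,p[1])],np.zeros(3),yaw,p[2])[0];o0=o0+p[3]*1e-3*np.array([-ex[1],ex[0],0])
        lab=np.zeros(I.shape[:2],np.uint8)
        for i,f in enumerate(F.values()): cv2.fillConvexPoly(lab,((proj("side",blk(f,o0,yaw,p[2]))+.5-c)*k).astype(np.int32),i+1)
        hull=cv2.dilate((lab>0).astype(np.uint8),np.ones((13,13)))
        J=0
        for i in (1,2,3,4,5):
            v=I[lab==i]
            if len(v)<8: return 1e9
            J+=((v-v.mean(0))**2).sum()
        bg=I[(lab==0)&(hull>0)]; m=I[(lab==1)].mean(0)
        # ring pixels that look like the block's faces are penalised
        ms=[I[lab==i].mean(0) for i in (1,2,5)]
        d=np.min([((bg-m)**2).sum(1) for m in ms],0)
        return (J+np.maximum(0,900-d).sum())/1e5
    r=differential_evolution(cost,[(-2,18),(34,50),(-5,30),(-6,6)],seed=1,maxiter=60,popsize=12);return r.x,r.fun
E
python3 - <<'E'
from fit import *
r=cv2.imread("pics/raw.png");print("tilted",fit(r,np.array([.6197,-.2601,.1518]),7.3))
o=env.get_obs();print(fit(cams.read_camera("side")[:,:,::-1],o['tool_pos']+[0,0,.002],7.3))
E
```

```text
Traceback (most recent call last):
  File "fit.py", line 23, in fit
    r=differential_evolution(cost,[(-2,18),(34,50),(-5,30),(-6,6)],seed=1,maxiter=60,popsize=12);return r.x,r.fun
  File "fit.py", line 11, in cost
    for i,f in enumerate(F.values()): cv2.fillConvexPoly(lab,((proj("side",blk(f,o0,yaw,p[2]))+.5-c)*k).astype(np.int32),i+1)
                                                               ~~~~^^^^^^^^^^^^^^^^^^^^^^^^^^^
  File "h.py", line 4, in proj
    c=cams.camera_info(n);K=np.array([[c['fx'],0,c['cx']],[0,c['fy'],c['cy']],[0,0,1]])
ValueError: time passes only in moves, steps and waits
```

```bash
sed -i '1,3{s/^def proj/from functools import lru_cache\ninfo=lru_cache(cams.camera_info)\ndef proj/}; s/cams.camera_info(n)/info(n)/' h.py
python3 - <<'E'
from fit import *
o=env.get_obs();im=cams.read_camera("side")[:,:,::-1].copy();cv2.imwrite("pics/now.png",im);print(o['time_s'],o['tool_pos'])
r=cv2.imread("pics/raw.png");print("tilted",fit(r,np.array([.6197,-.2601,.1518]),7.3),flush=True)
print(fit(im,o['tool_pos']+[0,0,.002],7.3))
E
```

```text
17.825 [ 0.54932205 -0.2681864   0.08343668]
tilted (array([ 0.80500516, 48.12496929, 28.55498296,  5.0859979 ]), np.float64(33.30836868286133))
(array([ 6.35650256, 37.41748721,  9.58507095, -2.41519672]), np.float64(28.51696014404297))
```

```bash
sed -i 's/\[(-2,18),(34,50),(-5,30),(-6,6)\]/[(-2,14),(35,46),(-5,26),(-2,2)]/' fit.py
python3 - <<'E'
from fit import *
o=env.get_obs();im=cv2.imread("pics/now.png")
r=cv2.imread("pics/raw.png");print("tilted",fit(r,np.array([.6197,-.2601,.1518]),7.3),flush=True)
print(fit(im,o['tool_pos']+[0,0,.002],7.3))
E
```

```text
tilted (array([ 1.87796522, 43.8863403 , 25.42715179,  1.17711333]), np.float64(33.844200134277344))
(array([ 4.53224611, 41.63331271,  7.87478592,  0.89495379]), np.float64(28.354822158813477))
```

The current tilt is about 8–9°. The toe tip ran against the edge (the block sits slightly high in the grip) and the push un-tilted it. I'll re-tilt at the +x edge, then touch the leg on the flange top to get the exact height before entering.

```bash
python3 -m pendant '[{"tx":-0.25,"ty":0,"tz":0,"spin":0,"claw":1},{"tx":0,"ty":0,"tz":-0.7,"spin":0,"claw":1},{"tx":0.5,"ty":0,"tz":-0.4,"spin":0,"claw":1},{"tx":0.7,"ty":0,"tz":0,"spin":0,"claw":1},{"tx":0.7,"ty":0,"tz":0,"spin":0,"claw":1},{"tx":0,"ty":0,"tz":0.4,"spin":0,"claw":1},{"tx":0,"ty":0,"tz":0.55,"spin":0,"claw":1},{"tx":0,"ty":0,"tz":0.25,"spin":0,"claw":1},{"tx":0,"ty":0,"tz":0,"spin":0,"claw":1}]'
python3 -m pendant '[{"tx":-0.08,"ty":0,"tz":0,"spin":0,"claw":1},{"tx":-0.08,"ty":0,"tz":0,"spin":0,"claw":1},{"tx":-0.08,"ty":0,"tz":0,"spin":0,"claw":1},{"tx":0,"ty":0,"tz":0,"spin":0,"claw":1}]'
```

```text
time_s: 19.0
tool_pos: [0.6296, -0.2577, 0.0773]
tool_rot: [-179.9, 0.1, 7.3]
force: [0.4, 0.3, -0.4]
grip_width: 0.0339
grasp_force: 4.0
time_s: 19.5
tool_pos: [0.619, -0.2595, 0.0789]
tool_rot: [180.0, -0.0, 7.3]
force: [-0.0, -0.2, -2.4]
grip_width: 0.0344
grasp_force: 4.0
```

```bash
python3 -m pendant '[{"tx":-0.06,"ty":0,"tz":0,"spin":0,"claw":1},{"tx":-0.06,"ty":0,"tz":0,"spin":0,"claw":1},{"tx":-0.05,"ty":0,"tz":0,"spin":0,"claw":1},{"tx":0,"ty":0,"tz":0,"spin":0,"claw":1}]'
python3 -m pendant '[{"tx":-0.04,"ty":0,"tz":0,"spin":0,"claw":1},{"tx":-0.04,"ty":0,"tz":0,"spin":0,"claw":1},{"tx":-0.04,"ty":0,"tz":0,"spin":0,"claw":1},{"tx":-0.04,"ty":0,"tz":0,"spin":0,"claw":1},{"tx":0,"ty":0,"tz":0,"spin":0,"claw":1}]'
```

```text
time_s: 20.0
tool_pos: [0.6113, -0.2602, 0.0789]
tool_rot: [180.0, -0.1, 7.3]
force: [1.5, 0.5, -0.1]
grip_width: 0.0339
grasp_force: 4.0
time_s: 20.62
tool_pos: [0.6029, -0.2615, 0.0788]
tool_rot: [180.0, -0.0, 7.3]
force: [3.5, -0.3, 3.8]
grip_width: 0.0342
grasp_force: 4.0
```

```bash
python3 -m pendant '[{"tx":0.3,"ty":0,"tz":0,"spin":0,"claw":1},{"tx":0,"ty":0,"tz":-0.7,"spin":0,"claw":1},{"tx":0,"ty":0,"tz":-0.7,"spin":0,"claw":1},{"tx":0,"ty":0,"tz":0,"spin":0,"claw":1}]'
python3 - <<'E'
from fit import *
o=env.get_obs();im=cams.read_camera("side")[:,:,::-1].copy();cv2.imwrite("pics/raw2.png",im);print(o['tool_pos'])
print(fit(im,o['tool_pos']+[0,0,.002],7.3))
E
python3 -m pendant '[{"tx":-0.62,"ty":0,"tz":0,"spin":0,"claw":1},{"tx":-0.63,"ty":0,"tz":0,"spin":0,"claw":1},{"tx":0,"ty":0,"tz":0.5,"spin":0,"claw":1},{"tx":0,"ty":0,"tz":0.44,"spin":0,"claw":1},{"tx":0,"ty":0,"tz":0,"spin":0,"claw":1},{"tx":0,"ty":0,"tz":0,"spin":0,"claw":1}]'
```

```text
time_s: 21.12
tool_pos: [0.6188, -0.2604, 0.1502]
tool_rot: [179.9, -0.1, 7.3]
force: [-0.9, -0.4, -1.6]
grip_width: 0.0339
grasp_force: 4.0
[ 0.61875491 -0.26037149  0.1502072 ]
(array([-1.54224541, 39.86149966, 25.71387298, -1.08104309]), np.float64(30.39502716064453))
time_s: 21.92
tool_pos: [0.5555, -0.2674, 0.101]
tool_rot: [-180.0, 0.1, 7.3]
force: [1.0, -0.8, -1.2]
grip_width: 0.034
grasp_force: 4.0
```

```bash
for i in 1; do python3 -m pendant '[{"tx":0,"ty":0,"tz":0.06,"spin":0,"claw":1},{"tx":0,"ty":0,"tz":0,"spin":0,"claw":1}]'; done
python3 -m pendant '[{"tx":0,"ty":0,"tz":0.04,"spin":0,"claw":1},{"tx":0,"ty":0,"tz":0,"spin":0,"claw":1}]'
python3 -m pendant '[{"tx":0,"ty":0,"tz":0.03,"spin":0,"claw":1},{"tx":0,"ty":0,"tz":0,"spin":0,"claw":1}]'
```

```text
time_s: 22.18
tool_pos: [0.556, -0.2674, 0.0987]
tool_rot: [180.0, -0.0, 7.3]
force: [-0.3, 0.2, -1.5]
grip_width: 0.0339
grasp_force: 4.0
time_s: 22.42
tool_pos: [0.5557, -0.2673, 0.0964]
tool_rot: [-180.0, -0.0, 7.3]
force: [0.1, 0.4, -1.5]
grip_width: 0.0341
grasp_force: 4.0
time_s: 22.68
tool_pos: [0.5557, -0.2673, 0.0948]
tool_rot: [-180.0, 0.0, 7.3]
force: [0.3, 0.8, -1.6]
grip_width: 0.0341
grasp_force: 4.0
```

```bash
python3 -m pendant '[{"tx":0,"ty":0,"tz":0.03,"spin":0,"claw":1},{"tx":0,"ty":0,"tz":0,"spin":0,"claw":1}]'
python3 -m pendant '[{"tx":0,"ty":0,"tz":0.02,"spin":0,"claw":1},{"tx":0,"ty":0,"tz":0,"spin":0,"claw":1}]'
python3 -m pendant '[{"tx":0,"ty":0,"tz":0.02,"spin":0,"claw":1},{"tx":0,"ty":0,"tz":0,"spin":0,"claw":1}]'
```

```text
time_s: 22.92
tool_pos: [0.5557, -0.2673, 0.0933]
tool_rot: [-180.0, 0.0, 7.3]
force: [-0.8, 0.1, -1.1]
grip_width: 0.0337
grasp_force: 4.0
time_s: 23.18
tool_pos: [0.5557, -0.2673, 0.0924]
tool_rot: [-180.0, 0.0, 7.3]
force: [0.1, 0.1, -2.0]
grip_width: 0.0339
grasp_force: 4.0
time_s: 23.42
tool_pos: [0.5557, -0.2673, 0.0914]
tool_rot: [-180.0, 0.0, 7.3]
force: [-1.1, 0.4, -1.1]
grip_width: 0.0335
grasp_force: 4.0
```

```bash
python3 -m pendant '[{"tx":0,"ty":0,"tz":0.02,"spin":0,"claw":1},{"tx":0,"ty":0,"tz":0,"spin":0,"claw":1}]' | sed -n '2p;4p'
python3 -m pendant '[{"tx":0,"ty":0,"tz":0.02,"spin":0,"claw":1},{"tx":0,"ty":0,"tz":0,"spin":0,"claw":1}]'| sed -n '2p;4p'
python3 -m pendant '[{"tx":0,"ty":0,"tz":0.02,"spin":0,"claw":1},{"tx":0,"ty":0,"tz":0,"spin":0,"claw":1}]'| sed -n '2p;4p'
```

```text
tool_pos: [0.5563, -0.2674, 0.0909]
force: [0.0, 0.5, 2.3]
tool_pos: [0.557, -0.2673, 0.0903]
force: [1.3, 1.4, 5.6]
tool_pos: [0.5572, -0.2672, 0.0894]
force: [2.7, 1.4, 4.7]
```

Touch at TCP z of about 0.0912, settled to about 0.0894 after a slight slip. So the toe's slot should align at TCP z of about 0.075. I'll back off to the -x side, drop to that height and slide in.

```bash
python3 -m pendant '[{"tx":0,"ty":0,"tz":-0.1,"spin":0,"claw":1},{"tx":-0.26,"ty":0,"tz":0,"spin":0,"claw":1},{"tx":-0.26,"ty":0,"tz":0,"spin":0,"claw":1},{"tx":0,"ty":0,"tz":0.18,"spin":0,"claw":1},{"tx":0,"ty":0,"tz":0.18,"spin":0,"claw":1},{"tx":0,"ty":0,"tz":0,"spin":0,"claw":1},{"tx":0,"ty":0,"tz":0,"spin":0,"claw":1}]'
python3 - <<'E'
from fit import *
o=env.get_obs();im=cams.read_camera("side")[:,:,::-1].copy();print(o['tool_pos'])
print(fit(im,o['tool_pos']+[0,0,.002],7.3))
E
```

```text
time_s: 25.05
tool_pos: [0.5303, -0.2706, 0.0753]
tool_rot: [180.0, 0.0, 7.4]
force: [0.1, 0.1, -0.6]
grip_width: 0.0341
grasp_force: 4.0
[ 0.53027378 -0.27062493  0.07530709]
(array([ 3.34268808, 41.04210751, 13.22428263,  0.05265046]), np.float64(29.94580841064453))
```

The fit gives about 13°, a bit low for entering. Re-tilting a little further at the +x edge, then a gentler touch with a firmer grip.

```bash
python3 -m pendant '[{"tx":0,"ty":0,"tz":-0.7,"spin":0,"claw":1},{"tx":0.4,"ty":0,"tz":-0.7,"spin":0,"claw":1},{"tx":0.75,"ty":0,"tz":0,"spin":0,"claw":1},{"tx":0.65,"ty":0,"tz":0.3,"spin":0,"claw":1},{"tx":0,"ty":0,"tz":0.75,"spin":0,"claw":1},{"tx":0,"ty":0,"tz":0.3,"spin":0,"claw":1},{"tx":-0.2,"ty":0,"tz":0,"spin":0,"claw":1},{"tx":-0.1,"ty":0,"tz":0,"spin":0,"claw":1},{"tx":0,"ty":0,"tz":0,"spin":0,"claw":1}]'
python3 -m pendant '[{"tx":-0.06,"ty":0,"tz":0,"spin":0,"claw":1},{"tx":-0.06,"ty":0,"tz":0,"spin":0,"claw":1},{"tx":0,"ty":0,"tz":0,"spin":0,"claw":1}]'
```

```text
time_s: 26.22
tool_pos: [0.6044, -0.2621, 0.0798]
tool_rot: [180.0, -0.1, 7.3]
force: [-0.3, 0.0, -1.7]
grip_width: 0.0344
grasp_force: 4.0
time_s: 26.6
tool_pos: [0.6, -0.2619, 0.0794]
tool_rot: [179.9, -0.2, 7.4]
force: [3.0, -0.2, 3.6]
grip_width: 0.0337
grasp_force: 4.0
```

```bash
python3 -m pendant '[{"tx":-0.04,"ty":0,"tz":0,"spin":0,"claw":1},{"tx":-0.04,"ty":0,"tz":0,"spin":0,"claw":1},{"tx":0,"ty":0,"tz":0,"spin":0,"claw":1}]'
python3 -m pendant '[{"tx":0.4,"ty":0,"tz":0,"spin":0,"claw":1},{"tx":0,"ty":0,"tz":-0.7,"spin":0,"claw":1},{"tx":-0.3,"ty":0,"tz":-0.4,"spin":0,"claw":1},{"tx":-0.45,"ty":0,"tz":0,"spin":0,"claw":1},{"tx":-0.45,"ty":0,"tz":0.2,"spin":0,"claw":1},{"tx":0,"ty":0,"tz":0.5,"spin":0,"claw":1},{"tx":0,"ty":0,"tz":0.12,"spin":0,"claw":1},{"tx":0,"ty":0,"tz":0,"spin":0,"claw":1},{"tx":0,"ty":0,"tz":0,"spin":0,"claw":1}]' 6
```

```text
time_s: 26.98
tool_pos: [0.5943, -0.2626, 0.0781]
tool_rot: [180.0, -0.0, 7.3]
force: [3.1, 0.1, 3.2]
grip_width: 0.0337
grasp_force: 4.0
time_s: 28.1
tool_pos: [0.5549, -0.2678, 0.0922]
tool_rot: [180.0, 0.0, 7.3]
force: [0.3, 0.2, -1.5]
grip_width: 0.034
grasp_force: 6.0
```

```bash
python3 -m pendant '[{"tx":0,"ty":0,"tz":0.02,"spin":0,"claw":1},{"tx":0,"ty":0,"tz":0,"spin":0,"claw":1}]' | sed -n '2p;4p'
python3 -m pendant '[{"tx":0,"ty":0,"tz":0.02,"spin":0,"claw":1},{"tx":0,"ty":0,"tz":0,"spin":0,"claw":1}]'| sed -n '2p;4p'
```

```text
tool_pos: [0.5549, -0.2675, 0.0911]
force: [0.2, 0.6, -0.6]
tool_pos: [0.5547, -0.2674, 0.0899]
force: [-0.2, 0.2, -1.1]
```

```bash
python3 - <<'E'
from fit import *
o=env.get_obs();im=cams.read_camera("side")[:,:,::-1].copy();print(o['tool_pos'],o['force'])
print(fit(im,o['tool_pos']+[0,0,.002],7.3))
E
```

```text
[ 0.55473394 -0.26744325  0.08989722] [-0.21769049  0.24294874 -1.12365803]
(array([ 1.01810413, 38.62365137, 23.24048912, -1.11302375]), np.float64(11.688570022583008))
```

```bash
python3 -m pendant '[{"tx":0,"ty":0,"tz":0.02,"spin":0,"claw":1},{"tx":0,"ty":0,"tz":0,"spin":0,"claw":1}]' | sed -n '2p;4p'
python3 -m pendant '[{"tx":0,"ty":0,"tz":0.016,"spin":0,"claw":1},{"tx":0,"ty":0,"tz":0,"spin":0,"claw":1}]'| sed -n '2p;4p'
```

```text
tool_pos: [0.5547, -0.2675, 0.0889]
force: [-0.3, 0.4, -0.9]
tool_pos: [0.5547, -0.2675, 0.0881]
force: [-0.5, 0.0, -0.8]
```

```bash
python3 -m pendant '[{"tx":0,"ty":0,"tz":-0.12,"spin":0,"claw":1},{"tx":-0.15,"ty":0,"tz":0,"spin":0,"claw":1},{"tx":0,"ty":0,"tz":0.04,"spin":0,"claw":1},{"tx":0,"ty":0,"tz":0,"spin":0,"claw":1},{"tx":0,"ty":0,"tz":0,"spin":0,"claw":1}]' | sed -n '2p;4p'
python3 -m pendant '[{"tx":0,"ty":0,"tz":0.03,"spin":0,"claw":1},{"tx":0,"ty":0,"tz":0,"spin":0,"claw":1}]'| sed -n '2p;4p'
python3 -m pendant '[{"tx":0,"ty":0,"tz":0.02,"spin":0,"claw":1},{"tx":0,"ty":0,"tz":0,"spin":0,"claw":1}]'| sed -n '2p;4p'
```

```text
tool_pos: [0.5474, -0.2683, 0.092]
force: [-0.9, -1.0, -0.8]
tool_pos: [0.5473, -0.2684, 0.0904]
force: [0.5, 0.5, -1.2]
tool_pos: [0.5473, -0.2684, 0.0896]
force: [-0.3, -0.9, -2.1]
```

```bash
python3 -m pendant '[{"tx":0,"ty":0,"tz":0.02,"spin":0,"claw":1},{"tx":0,"ty":0,"tz":0,"spin":0,"claw":1}]' | sed -n '2p;4p'
python3 -m pendant '[{"tx":0,"ty":0,"tz":0.02,"spin":0,"claw":1},{"tx":0,"ty":0,"tz":0,"spin":0,"claw":1}]'| sed -n '2p;4p'
```

```text
tool_pos: [0.5478, -0.2684, 0.0891]
force: [-0.4, 1.4, 2.1]
tool_pos: [0.5486, -0.2683, 0.0887]
force: [1.1, 1.9, 5.1]
```

Touch: the leg corner reaches the flange top at TCP z 0.0891, so the slot lines up at TCP z of about 0.0745. Backing out, lowering and sliding in.

```bash
python3 -m pendant '[{"tx":0,"ty":0,"tz":-0.1,"spin":0,"claw":1},{"tx":-0.22,"ty":0,"tz":0,"spin":0,"claw":1},{"tx":-0.2,"ty":0,"tz":0,"spin":0,"claw":1},{"tx":0,"ty":0,"tz":0.2,"spin":0,"claw":1},{"tx":0,"ty":0,"tz":0.17,"spin":0,"claw":1},{"tx":0,"ty":0,"tz":0,"spin":0,"claw":1},{"tx":0,"ty":0,"tz":0,"spin":0,"claw":1}]' | sed -n '2p;4p'
```

```text
tool_pos: [0.5267, -0.2711, 0.074]
force: [-0.4, 0.1, -0.8]
```

```bash
python3 -m pendant '[{"tx":0.06,"ty":0,"tz":-0.008,"spin":0,"claw":1},{"tx":0.06,"ty":0,"tz":0,"spin":0,"claw":1},{"tx":0.04,"ty":0,"tz":0,"spin":0,"claw":1},{"tx":0,"ty":0,"tz":0,"spin":0,"claw":1}]' | sed -n '2p;4p'
python3 -m pendant '[{"tx":0.05,"ty":0,"tz":0,"spin":0,"claw":1},{"tx":0,"ty":0,"tz":0,"spin":0,"claw":1}]' | sed -n '2p;4p'
python3 -m pendant '[{"tx":0.05,"ty":0,"tz":0,"spin":0,"claw":1},{"tx":0,"ty":0,"tz":0,"spin":0,"claw":1}]' | sed -n '2p;4p'
```

```text
tool_pos: [0.5348, -0.27, 0.0746]
force: [0.1, -0.2, -1.5]
tool_pos: [0.5372, -0.2697, 0.0746]
force: [-0.1, -0.3, -1.3]
tool_pos: [0.5397, -0.2693, 0.0746]
force: [0.3, -0.6, -1.2]
```

```bash
python3 -m pendant '[{"tx":0.03,"ty":0,"tz":0,"spin":0,"claw":1},{"tx":0,"ty":0,"tz":0,"spin":0,"claw":1}]' | sed -n '2p;4p'
python3 -m pendant '[{"tx":0.03,"ty":0,"tz":0,"spin":0,"claw":1},{"tx":0,"ty":0,"tz":0,"spin":0,"claw":1}]' | sed -n '2p;4p'
```

```text
tool_pos: [0.5407, -0.2693, 0.0745]
force: [-0.7, 0.0, -2.0]
tool_pos: [0.542, -0.2691, 0.0743]
force: [-1.1, -0.3, -1.3]
```

```bash
python3 -m pendant '[{"tx":0.03,"ty":0,"tz":0,"spin":0,"claw":1},{"tx":0,"ty":0,"tz":0,"spin":0,"claw":1}]' | sed -n '2p;4p'
python3 -m pendant '[{"tx":0.02,"ty":0,"tz":0,"spin":0,"claw":1},{"tx":0,"ty":0,"tz":0,"spin":0,"claw":1}]' | sed -n '2p;4p'
```

```text
tool_pos: [0.5435, -0.2689, 0.0741]
force: [-1.8, 0.4, -2.5]
tool_pos: [0.5445, -0.2687, 0.0742]
force: [-1.9, 0.3, -4.8]
```

Downward and -x resistance together mean the toe is under the flange. I'll ease down slightly and feel for the leg.

```bash
python3 -m pendant '[{"tx":0.01,"ty":0,"tz":0.025,"spin":0,"claw":1},{"tx":0,"ty":0,"tz":0,"spin":0,"claw":1}]' | sed -n '2p;4p'
python3 -m pendant '[{"tx":0.02,"ty":0,"tz":0,"spin":0,"claw":1},{"tx":0,"ty":0,"tz":0,"spin":0,"claw":1}]' | sed -n '2p;4p'
```

```text
tool_pos: [0.546, -0.2686, 0.0736]
force: [-1.3, 0.3, -2.1]
tool_pos: [0.5466, -0.2685, 0.0735]
force: [-2.2, 0.0, -1.9]
```

```bash
python3 -m pendant '[{"tx":0.02,"ty":0,"tz":0,"spin":0,"claw":1},{"tx":0,"ty":0,"tz":0,"spin":0,"claw":1}]' | sed -n '2p;4p'
python3 -m pendant '[{"tx":0.02,"ty":0,"tz":0,"spin":0,"claw":1},{"tx":0,"ty":0,"tz":0,"spin":0,"claw":1}]' | sed -n '1,2p;4p'
```

```text
tool_pos: [0.5473, -0.2684, 0.0732]
force: [-1.5, 0.6, -1.0]
time_s: 34.65
tool_pos: [0.5481, -0.2683, 0.0731]
force: [-1.7, -0.2, -2.6]
```

```bash
python3 -m pendant '[{"tx":0.03,"ty":0,"tz":0,"spin":0,"claw":1},{"tx":0,"ty":0,"tz":0,"spin":0,"claw":1}]' | sed -n '2p;4p'
python3 -m pendant '[{"tx":0.03,"ty":0,"tz":0,"spin":0,"claw":1},{"tx":0,"ty":0,"tz":0,"spin":0,"claw":1}]' | sed -n '1,2p;4p'
python3 - <<'E'
from fit import *
o=env.get_obs();im=cams.read_camera("side")[:,:,::-1].copy();print(o['tool_pos'],o['force'])
print(fit(im,o['tool_pos']+[0,0,.002],7.3))
E
```

```text
tool_pos: [0.5495, -0.2681, 0.0729]
force: [-3.2, -0.2, -4.0]
time_s: 35.15
tool_pos: [0.5509, -0.2679, 0.0729]
force: [-2.6, -1.7, -5.3]
[ 0.55085778 -0.26794129  0.07294105] [-2.59615057 -1.65632675 -5.30602045]
(array([ 0.12064616, 40.65391316, 11.73403704,  0.81384075]), np.float64(22.534984588623047))
```

It is hooked: the fit gives about 12°, underside near Z 30 at the lip, toe at about 24, leaning on the foot. I'll follow down a little, release and lift clear.

```bash
python3 -m pendant '[{"tx":0.02,"ty":0,"tz":0.03,"spin":0,"claw":1},{"tx":0,"ty":0,"tz":0,"spin":0,"claw":1}]' | sed -n '2p;4p'
python3 -m pendant '[{"tx":0.01,"ty":0,"tz":0.03,"spin":0,"claw":1},{"tx":0,"ty":0,"tz":0,"spin":0,"claw":1}]' | sed -n '1,2p;4p'
```

```text
tool_pos: [0.552, -0.2679, 0.0725]
force: [-5.4, 0.5, 0.5]
time_s: 35.7
tool_pos: [0.5533, -0.2678, 0.0717]
force: [-5.7, 0.7, 2.2]
```

```bash
python3 -m pendant '[{"tx":0,"ty":0,"tz":0,"spin":0,"claw":0.4},{"tx":0,"ty":0,"tz":0,"spin":0,"claw":0.4},{"tx":0,"ty":0,"tz":0,"spin":0,"claw":0.4},{"tx":0,"ty":0,"tz":-0.6,"spin":0,"claw":0.4},{"tx":0,"ty":0,"tz":-0.6,"spin":0,"claw":0.6},{"tx":0.25,"ty":0,"tz":0,"spin":0,"claw":1},{"tx":0.31,"ty":0,"tz":0,"spin":0,"claw":1},{"tx":0,"ty":0,"tz":0,"spin":0,"claw":1}]' 20
python3 - <<'E'
from fit import *
o=env.get_obs();im=cams.read_camera("side")[:,:,::-1].copy();cv2.imwrite("pics/rel.png",im);print(o['tool_pos'],o['force'])
print(fit(im,np.array([.5533,-.2678,.0737]),7.3))
E
```

```text
time_s: 36.7
tool_pos: [0.5817, -0.2626, 0.1287]
tool_rot: [-180.0, 0.1, 7.5]
force: [-0.8, 0.5, -0.4]
grip_width: 0.0203
grasp_force: 0.0
[ 0.58167649 -0.26262766  0.12866541] [-0.76837124  0.53304896 -0.40796123]
(array([ 5.03966829, 37.09784992, 13.22290947,  0.10390811]), np.float64(32.11827850341797))
```

Released, and the fit reads 13.2°, exactly the "leaning on the foot" state. Now I press the thumb rest with closed fingers.

```bash
python3 -m pendant '[{"tx":0.06,"ty":0.03,"tz":0.2,"spin":0,"claw":1},{"tx":0,"ty":0,"tz":0.35,"spin":0,"claw":1},{"tx":0,"ty":0,"tz":0.25,"spin":0,"claw":1},{"tx":0,"ty":0,"tz":0,"spin":0,"claw":1}]' | sed -n '2p;4p;5p'
python3 -m pendant '[{"tx":0,"ty":0,"tz":0.04,"spin":0,"claw":1},{"tx":0,"ty":0,"tz":0.04,"spin":0,"claw":1},{"tx":0,"ty":0,"tz":0,"spin":0,"claw":1}]' | sed -n '2p;4p'
```

```text
tool_pos: [0.5829, -0.2649, 0.0888]
force: [0.4, 0.8, -0.3]
grip_width: 0.0007
tool_pos: [0.584, -0.2654, 0.0868]
force: [0.4, -0.3, 1.3]
```

```bash
python3 -m pendant '[{"tx":0,"ty":0,"tz":0.04,"spin":0,"claw":1},{"tx":0,"ty":0,"tz":0,"spin":0,"claw":1}]' | sed -n '2p;4p'
```

```text
tool_pos: [0.5848, -0.2655, 0.0852]
force: [1.7, 0.0, 3.8]
```

```bash
python3 -m pendant '[{"tx":0,"ty":0,"tz":0.04,"spin":0,"claw":1},{"tx":0,"ty":0,"tz":0,"spin":0,"claw":1}]' | sed -n '2p;4p'
python3 -m pendant '[{"tx":0,"ty":0,"tz":0.04,"spin":0,"claw":1},{"tx":0,"ty":0,"tz":0,"spin":0,"claw":1}]' | sed -n '2p;4p'
```

```text
tool_pos: [0.5857, -0.2654, 0.0836]
force: [2.8, -0.3, 4.9]
tool_pos: [0.5865, -0.2653, 0.082]
force: [3.3, 0.6, 6.2]
```

```bash
python3 -m pendant '[{"tx":0.02,"ty":0,"tz":0.04,"spin":0,"claw":1},{"tx":0,"ty":0,"tz":0,"spin":0,"claw":1}]' | sed -n '2p;4p'
python3 -m pendant '[{"tx":0.02,"ty":0,"tz":0.04,"spin":0,"claw":1},{"tx":0,"ty":0,"tz":0,"spin":0,"claw":1}]' | sed -n '1,2p;4p'
```

```text
tool_pos: [0.5847, -0.2649, 0.0781]
force: [0.6, 0.7, 1.4]
time_s: 38.88
tool_pos: [0.5852, -0.2648, 0.0757]
force: [0.7, 0.4, 0.2]
```

```bash
python3 -m pendant '[{"tx":0,"ty":0,"tz":0.03,"spin":0,"claw":1},{"tx":0,"ty":0,"tz":0,"spin":0,"claw":1}]' | sed -n '2p;4p'
python3 -m pendant '[{"tx":0,"ty":0,"tz":0.03,"spin":0,"claw":1},{"tx":0,"ty":0,"tz":0,"spin":0,"claw":1}]' | sed -n '1,2p;4p'
python3 - <<'E'
from fit import *
o=env.get_obs();im=cams.read_camera("side")[:,:,::-1].copy();cv2.imwrite("pics/pr.png",im)
print(fit(im,np.array([.5533,-.2678,.0737]),7.3))
E
```

```text
tool_pos: [0.5848, -0.265, 0.074]
force: [0.2, 0.2, -0.8]
time_s: 39.38
tool_pos: [0.5855, -0.2651, 0.0735]
force: [-1.8, 0.4, 2.1]
(array([ 7.87359217, 40.19407467, 19.06618837, -1.06386651]), np.float64(33.04262161254883))
```

```bash
python3 -m pendant '[{"tx":0,"ty":0,"tz":0.04,"spin":0,"claw":1},{"tx":0,"ty":0,"tz":0,"spin":0,"claw":1}]' | sed -n '2p;4p'
python3 -m pendant '[{"tx":0,"ty":0,"tz":0.03,"spin":0,"claw":1},{"tx":0,"ty":0,"tz":0,"spin":0,"claw":1}]' | sed -n '2p;4p'
python3 -m pendant '[{"tx":0,"ty":0,"tz":-0.8,"spin":0,"claw":1},{"tx":0,"ty":0,"tz":-1,"spin":0,"claw":1},{"tx":-0.6,"ty":-1,"tz":-0.5,"spin":0,"claw":1},{"tx":-0.6,"ty":-1,"tz":0,"spin":0,"claw":1},{"tx":0,"ty":-1,"tz":0,"spin":0,"claw":1},{"tx":0,"ty":0,"tz":0,"spin":0,"claw":1}]'
python3 - <<'E'
from fit import *
im=cams.read_camera("side")[:,:,::-1].copy();cv2.imwrite("pics/fin.png",im)
print(fit(im,np.array([.5533,-.2678,.0737]),7.3))
E
```

```text
tool_pos: [0.5866, -0.2651, 0.0733]
force: [-2.0, 1.8, 11.0]
tool_pos: [0.5866, -0.2652, 0.0732]
force: [-4.7, 3.4, 18.9]
time_s: 40.67
tool_pos: [0.5075, -0.1196, 0.1842]
tool_rot: [-179.8, -0.0, 7.8]
force: [0.4, -0.2, 1.2]
grip_width: 0.0006
grasp_force: 0.0
(array([-1.99418793, 38.66725417,  3.55954159, -1.91364646]), np.float64(33.769378662109375))
```

```bash
sed -i 's/\[(-2,14),(35,46),(-5,26),(-2,2)\]/[(-8,14),(33,48),(-5,26),(-5,5)]/' fit.py; python3 - <<'E'
from fit import *
im=cv2.imread("pics/fin.png");tp=np.array([.5533,-.2678,.0737])
print(fit(im,tp,7.3)); print(proj("side",[tp,[.5075,-.1196,.1842]]))
# comparison with the release (13 deg) picture: pose change of the cork by colour centroid
for n in("rel","fin"):
    I=cv2.imread(f"pics/{n}.png");c=proj("side",[tp])[0].astype(int)-[26,30];C=I[c[1]:c[1]+54,c[0]:c[0]+52].astype(int)
    m=((C[:,:,2]-C[:,:,0])>45)&(C[:,:,2]<190);v,u=np.nonzero(m);print(n,m.sum(),u.mean(),v.mean())
E
```

```text
(array([-6.87545653, 47.21669756,  0.96629661,  2.83702505]), np.float64(30.81930923461914))
[[279.96437188 247.66530942]
 [241.57963554 191.13242249]]
rel 432 18.69212962962963 25.675925925925927
fin 243 13.440329218106996 21.032921810699587
```

```bash
python3 -c "
from cell import env
print(env.sign_off())"
```

```text
the job is handed in; nothing more can be done
None
```

I fitted the spare block and handed the job in, but no verdict came back: pressing met a sudden drop in force (the click), then a hard stop at about seated height, and the last image fit put it about 1° from level, though I had used all 10 picture views and never saw it seated.

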